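# Fit the shelf bracket to the bar rack and lock it

## Task

Fit the loose steel bracket to the slotted upright under the small wire shelf: pull the lock's black handle all the way out to the side, hook both claws of the bracket into the two slots, and press the bracket down until it is fully home. Then push the lock handle fully back in, let go, and leave the tub, bottle and mug where they stand.

Things in the scene. Friction and masses are not known exactly. Their poses are not given: they have to be found in the camera images.
- stand: Fixed stand: grey slotted upright (plate 60 mm wide, 6 thick, 400 tall; 25 mm deep side flanges behind) on a 12 mm foot, a wire shelf on top, two rear posts at (100, +-140) mm. Origin: on the counter under the middle of the upright's front face. x points horizontally from front to back through the plate, the way claws go in, away from the robot; y left, z up. Yaw within +-0.25 rad.
- upper_slot (a point): Middle of the upper slot's lower edge, on the upright's front face, 194 mm above the counter; axes as the stand's. The slot is 16 mm wide and 40 mm tall, up from here.
- lower_slot (a point): Same for the lower slot, 114 mm above the counter: 16 mm wide, 40 mm tall, up from here.
- shelf_edge (a point): Middle of the wire shelf's front edge, 50 mm before the upright's front face and 400 mm above the counter. The shelf is 300 mm wide and 150 mm deep, wires 400 to 411 mm high, so work close to the upright is under it: lean the tool's top back towards the robot by about 40 degrees.
- seat (a point): Where the bracket's origin must end: on the upright's front face, centre line, 190 mm above the counter; axes as the stand's. The claws pass the slots with the bracket's origin 21 mm (+-4) above this. Go in until the spine touches the plate; then it goes down 12 mm freely on to the stiff catch and must be pressed down the last 9 mm.
- bracket: Loose steel bracket, 0.4 kg, level on the rest at the start. Origin: centre of the spine's back face at the arm's mid-height. x points out of the back to the claws, z up. Arm: x -172 to 0, 26 mm wide (y), 20 tall, end lug 26 mm higher. Spine: 8 mm thick, 40 wide, z -95 to 30. Strut under the arm 8 mm thick, from the spine near z -85 to the arm near x -105. Two claws on the back.
- bracket_grip (a point): Good grasp: on the arm's axis at x = -60 mm of the bracket, across its 26 mm width (closing along the bracket's y); 120 mm above the counter at the start. Tilting the tool about the bracket's y is fine.
- bracket_claw (a point): Underside of the upper claw's tongue at the spine's back face, at (0, 0, 4) mm in the bracket's frame. The lower claw is the same 80 mm below. Tongue 8 mm wide, 14 tall; beyond 9 mm it has a hook, x 9 to 20 mm, reaching 16 mm below the tongue. Seated, it rests on the slot's lower edge.
- bracket_pad (a point): Middle of the top of the bracket's press pad (30 mm along x, 40 wide, ending at the spine's back face), at (-15, 0, 30) mm in the bracket's frame. Press straight down here, near the upright.
- rest: Fixed steel rest holding the bracket at the start: two upright cheeks along x (95 mm long, tops 110 mm high, 12 mm gap, 21 mm over both, so fingers pass outside them) on a 110 x 90 mm foot. Origin: centre of its underside. The bracket's arm lies on the cheeks along the rest's x, the bracket's origin at (75, 0, 120) mm. Left or right of the stand, yaw within +-0.3 rad.
- lock (a joint): Sliding lock bolt, m: 0 = home (bolt across the lower slot: it blocks an empty slot, or holds down a seated claw), 0.040 = fully out to the stand's +y. A stiff friction detent holds it wherever it is left; it takes about 5 N to move.
- lock_grip (a point): Grasp point on the lock's upright black handle: bar 18 mm thick along the stand's y (the sliding direction; close the fingers along it), 26 mm along x, 66 tall; the point is 22 mm below its top, 35 above the 10 mm rod, 170 above the counter, 14.5 mm behind the upright's front face. At home it is 99 mm to +y of the centre line, 46 mm clear of the rod's bush. It lies under the shelf.
- catch (a joint): Stiff white friction catch behind the upright, under the upper claw's hook, m: 0 = up, about 0.009 once the seated bracket has pushed it down. It takes about 7 N and stays where left; the bracket's weight alone does not move it.
- tub: Bystander: open white plastic tub 130 x 100 x 90 mm. Origin: centre of its underside.
- bottle: Bystander: amber bottle, 76 mm diameter, 240 mm tall. Origin: centre of its underside.
- jug: Bystander: clear mug, 90 mm diameter, 110 mm tall. Origin: centre of its underside.
Not all that is in view belongs to the job. Of the things shaped like the bracket, the steel one is meant.

How it is judged (in metres and radians):
On the way, in this order (a step that is already met when the one before it is completed fails the run):
1. the lock handle is pulled out (value of joint lock above 0.034 m), for 0.2 s.
2. with the lock out, the bracket is hooked in both slots and pressed fully down (z of bracket in the frame of seat between -0.005 and 0.003 m and x of bracket in the frame of seat between -0.007 and 0.005 m and y of bracket in the frame of seat between -0.006 and 0.006 m and angle between the z axis of bracket and the z axis of stand, either way round below 0.1 rad and angle between the x axis of bracket and the x axis of stand, either way round below 0.12 rad and angle between bracket's own z axis and vertical below 0.1 rad and value of joint catch above 0.006 m and value of joint lock above 0.02 m), for 0.2 s.
3. the lock is pushed home over the seated bracket (z of bracket in the frame of seat between -0.005 and 0.003 m and x of bracket in the frame of seat between -0.007 and 0.005 m and y of bracket in the frame of seat between -0.006 and 0.006 m and angle between the z axis of bracket and the z axis of stand, either way round below 0.1 rad and angle between the x axis of bracket and the x axis of stand, either way round below 0.12 rad and angle between bracket's own z axis and vertical below 0.1 rad and value of joint catch above 0.006 m and value of joint lock below 0.004 m), for 0.2 s.
At the end, for the whole second after the job is handed in: The bracket is at rest with its origin at the seat point (height within -5/+3 mm, sideways 6 mm, in depth -7/+5 mm), level and square to the upright within about 6 degrees, the catch pushed down more than 6 mm, and the lock within 4 mm of home (all of step 3 and linear speed of bracket below 0.02 m/s); the robot touches nothing.
It fails at once if the white tub is pushed more than 30 mm or tipped (distance of tub from where it was at the start of the episode above 0.03 m or angle between tub's own z axis and vertical above 0.35 rad).
It fails at once if the bottle is pushed more than 30 mm or tipped (distance of bottle from where it was at the start of the episode above 0.03 m or angle between bottle's own z axis and vertical above 0.35 rad).
It fails at once if the clear mug is pushed more than 30 mm or tipped (distance of jug from where it was at the start of the episode above 0.03 m or angle between jug's own z axis and vertical above 0.35 rad).
It also fails if it takes over 70 s, if anything falls off the work surface, if the arm or the gripper's body presses on something with over 40 N, if the wrist force passes 120 N, or if a joint passes its speed limit or range.

## Robot

A 6-joint arm with a two-finger parallel gripper is mounted at the origin on the work surface. World frame = base frame: x ahead of the robot, y to its left, z up, the work surface at z = 0. Lengths are in mm, angles in rad, forces in N, time in s.
With the tool pointing down it reaches from about 275 to 825 mm from the base axis. Payload 4.9 kg.
Tool frame: the origin (TCP) lies at the very end of the fingers, on their centre line; the grasp point (between the pads) lies 19 mm behind it; z points along the fingers, y is the line along which they close (so a half turn about z gives the same grasp; the last joint's range is limited). The gripper opens to 85 mm and grips with 20 to 120 N. Pads are 22 mm wide; open, the fingers measure 114 mm over their backs; the gripper's body (76 mm by 85 mm) begins 54 mm behind the grasp point. The pads swing forward as they close: fully open they stand 13 mm farther back than shut.
Start: joints at [1.013, 0.326, -0.193, 1.052, 0, 1.437], TCP at [226.172, 501.363, 231.281] pointing down, gripper open.
Joint ranges: [-2.65, 2.65], [-0.97, 1.79], [-1.3, 1.35], [-1.93, 2.1], [-1.47, 1.37], [-3.14, 3.14]. Speed limits (rad/s): [2.57, 2.57, 3.14, 3.14, 3.14, 3.14].

## Interface

Orientations are given as [roll, pitch, yaw] about the fixed x, y, z axes, in that order (R = Rz(yaw) Ry(pitch) Rx(roll)).
In Python, from bench import bot, solve_ik, imaging gives the robot as it stands. Calls block until the motion is done:
- bot.move_ptp(position, orientation): joint-space move of the TCP to a pose.
- bot.movel(position, rot=None, max_speed=150, threshold=None): straight line of the TCP; rot=None keeps the orientation; max_speed is the mean speed in mm/s. With threshold (N) it stops when the force on the tool has changed by that much, and returns True; else False.
- bot.move_j(angles): joint-space move.
- bot.grip(opening, effort=None): opening from 0.0 (shut) to 1.0 (fully open); effort is the grip in N (None keeps the last); returns when the fingers have stopped.
- bot.dwell(seconds).
- solve_ik(position, orientation): joint angles nearest the present ones, or None.
- bot.get_state(): the state.
- imaging.capture(name): name is "scene" or "top" or "wrist"; returns the picture (400x640x3 uint8, blue, green, red); there is no depth.
- imaging.camera_model(name): a dict with "K" (3x3 intrinsics, pixels), "position" and "rotation" of the camera in the world. Camera axes: x right, y up, looking along -z (the intrinsics and any distortion apply to the point x, -y, -z); pixel columns grow to the right and rows downward; lengths in mm; the calibration is good to about 2 mm. A picture is of the moment at which its call begins: read the wrist's pose just before it. camera_model takes no time and is no camera call; for the wrist camera it gives the pose at the moment of the call.
A pose or a line that the arm cannot do raises bot.IKError and nothing moves.
- bot.sign_off(): hands the job in; it is judged then, once.
The state is a dict: "t": time; "qpos": joint angles; "joint_velocities": joint speeds; "effort": joint torques, N m; "tcp_pos": TCP position; "orientation": TCP orientation; "contact_force": force on the tool from outside, world axes, zero at the start; "wrist_torque": the same for the moment, N m; "opening": opening from 0.0 (shut) to 1.0 (fully open); "gripper_force": force on a finger pad.
Only numpy, scipy, OpenCV 4.12 (cv2) and the standard library are available. Lean on these libraries where they do the work, as an engineer would, in place of code of your own. Each camera call takes 0.05 s, during which the arm holds its last target. There are 200 camera calls.

## Working session

There is one attempt and no reset: what is moved stays moved. The work goes in short steps, each a Python script; the robot and the scene stay as the last script left them, time stands still between calls to the robot, and variables do not carry over. Pictures are saved under pics/ and viewed, at most 10 in all, crops included, and the job is handed in when it is done.

```bash
ls; mkdir -p pics
python3 - <<'E'
from bench import bot, imaging
import cv2
for n in ("scene","top"):
    m=imaging.camera_model(n); print(n,{k:(v.round(3).tolist() if hasattr(v,'round') else v) for k,v in m.items()})
    cv2.imwrite(f"pics/{n}0.png",cv2.resize(imaging.capture(n),(800,500),interpolation=cv2.INTER_CUBIC))
print(bot.get_state())
E
```

```text
pics
scene {'K': [[361.362, 0.0, 319.47], [0.0, 361.362, 199.695], [0.0, 0.0, 1.0]], 'position': [1077.515, 703.728, 1358.404], 'rotation': [0.678, 0.001, 2.356]}
top {'K': [[470.968, 0.0, 322.238], [0.0, 470.968, 199.524], [0.0, 0.0, 1.0]], 'position': [176.931, 103.916, 1909.701], 'rotation': [0.157, -0.014, -1.558]}
{'t': 0.1, 'qpos': array([ 1.01280998e+00,  3.26866080e-01, -1.93495599e-01,  1.05199087e+00,
       -1.66267495e-05,  1.43663620e+00]), 'joint_velocities': array([ 0.00141204, -0.00170265,  0.00251661, -0.00183275,  0.00016196,
       -0.0004055 ]), 'effort': array([ 5.33117691e-04, -4.44238043e+01,  2.63039553e+01,  7.85608194e-03,
       -1.13576739e-04, -8.12563201e-06]), 'tcp_pos': array([225.88241855, 500.900286  , 230.5776916 ]), 'orientation': array([-3.14004819e+00, -1.91679393e-04,  2.71776629e+00]), 'contact_force': array([ 0.01014513,  0.55078732, -0.46039355]), 'wrist_torque': array([0.00150161, 0.01749389, 0.00606632]), 'gripper_force': 0.0, 'opening': 0.9929184723973284}
```

View pics/scene0.png

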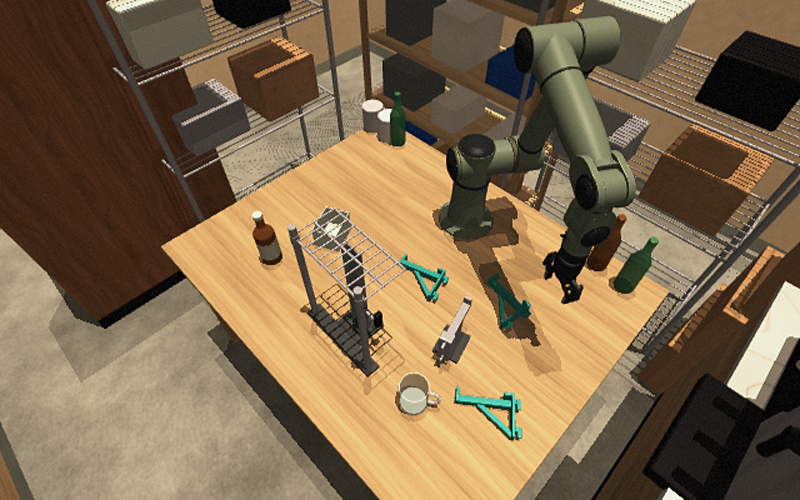

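View pics/top0.png

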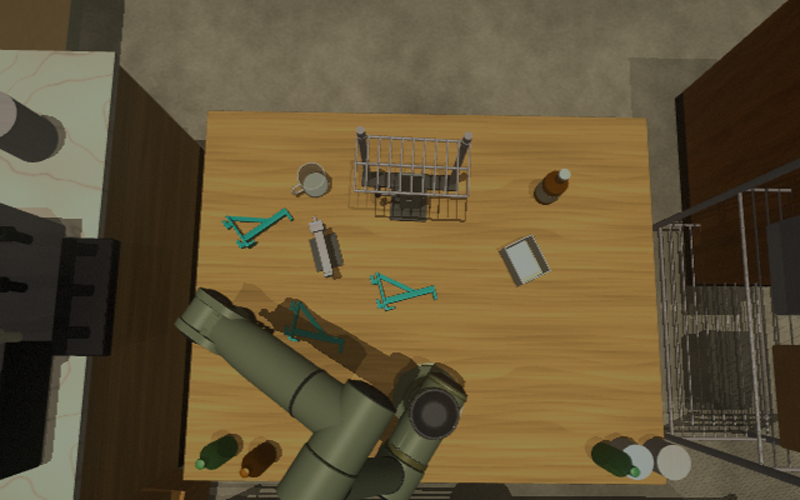

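The scene picture shows the stand with its shelf at about (345,270), the steel bracket on its rest at (455,330) and the mug at (413,393). The top picture shows the shelf at (412,165), the bracket at (323,250) and the tub at (525,260). I'll enlarge both.

```bash
cat > h.py <<'E'
import numpy as np, cv2
from scipy.spatial.transform import Rotation as R
from bench import bot, imaging, solve_ik
def cam(n):
    m=imaging.camera_model(n); r=np.array(m["rotation"],float)
    r=r if r.shape==(3,3) else R.from_euler("xyz",r).as_matrix()
    return np.array(m["K"],float),np.array(m["position"],float),r
def proj(P,c):
    K,p,r=c; q=(np.atleast_2d(P)-p)@r*[1,-1,-1]; u=q@K.T; return u[:,:2]/u[:,2:]
def back(uv,z,c):
    K,p,r=c; d=r@(np.linalg.solve(K,[uv[0],uv[1],1.])*[1,-1,-1]); return p+d*(z-p[2])/d[2]
def crop(n,x0,x1,y0,y1,s,name,img=None):
    img=imaging.capture(n) if img is None else img
    cv2.imwrite(f"pics/{name}.png",cv2.resize(img[y0:y1,x0:x1],None,fx=s,fy=s,interpolation=cv2.INTER_CUBIC))
def pose(x,y,yaw):
    return np.array([x,y,0.]),R.from_euler("z",yaw)
E
python3 - <<'E'
from h import *
crop("top",240,400,95,235,4.25,"topc") if 0 else crop("top",240,385,95,235,4.2,"topc")
crop("scene",220,380,160,308,4,"scenec")
print(imaging.camera_model("scene")["rotation"], imaging.camera_model("scene").keys())
E
```

```text
[6.78376120e-01 1.43489606e-03 2.35583466e+00] dict_keys(['K', 'position', 'rotation'])
```

View pics/topc.png

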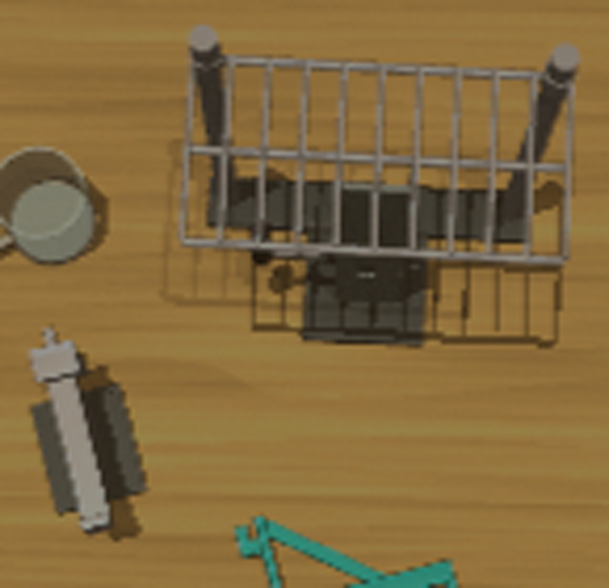

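View pics/scenec.png

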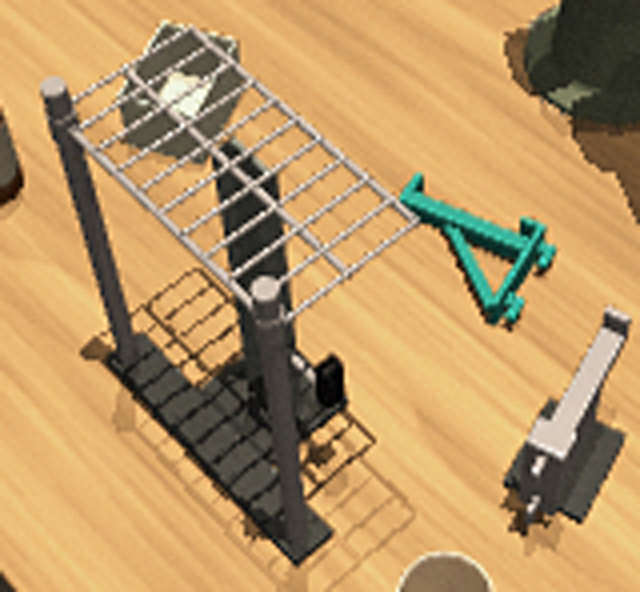

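In the top crop the shelf's front corners are at (185,243) and (568,260) and its back corners at (190,57) and (575,75). The bracket's pad is at (55,362) and its lug at (95,525). In the scene crop the shelf's front edge runs from (193,30) to (416,219), and the handle top is at (329,362). I'll fit the poses from these.

```bash
cat > fit.py <<'E'
from h import *
from scipy.optimize import least_squares
T,S=cam("top"),cam("scene")
t=lambda u,v:(240+u/4.2,95+v/4.2); s=lambda u,v:(220+u/4,160+v/4)
stand=[((-50,150,406),T,t(185,243)),((-50,-150,406),T,t(568,260)),((100,150,406),T,t(190,57)),((100,-150,406),T,t(575,75)),
 ((-50,150,406),S,s(416,219)),((-50,-150,406),S,s(193,31)),((14.5,99,192),S,s(330,362))]
br=[((-30,20,150),T,t(37,383)),((-30,-20,150),T,t(81,374)),((0,20,150),T,t(30,352)),((0,-20,150),T,t(74,344)),((20,0,138),T,t(48,328)),((-172,0,150),T,t(95,530)),
 ((-172,0,156),S,s(614,312)),((0,-20,150),S,s(529,438)),((-30,20,150),S,s(579,436)),((0,20,150),S,s(560,457))]
def fit(o,x0,nm):
    def res(p):
        c,r=pose(*p[:2],p[2]); return np.concatenate([proj(r.apply(P)+c,C)[0]-uv for P,C,uv in o])
    f=least_squares(res,x0,loss="soft_l1",x_scale=[100,100,.1]); print(nm,f.x.round(3)); print(f.fun.reshape(-1,2).round(1).tolist()); return f.x
if __name__=="__main__":
    print(back(t(375,250),406,T),back(s(305,125),406,S),back(t(70,440),130,T))
    fit(stand,[600,100,0],"stand"); fit(br,[500,250,0],"bracket(xy origin)")
    for z,q in((0,t(30,407)),(0,t(147,490)),(0,t(60,515))): print("foot",back(q,10,T))
    print("mug",back((240+40/4.2,95+215/4.2),0,T),"tub",back((525*.8,260*.8),20,T),"bottle",back((545*.8,195*.8),0,T))
E
python3 fit.py
```

```text
[565.37440604  64.32666448 406.        ] [565.59022239  76.97341476 406.        ] [454.41218252 332.46128277 130.        ]
stand [ 6.14568e+02  6.36660e+01 -3.00000e-02]
[[-0.7, -0.2], [-0.6, -0.1], [0.6, 0.4], [-1.1, 0.2], [0.1, -0.2], [-0.9, -1.2], [-0.9, -0.2]]
bracket(xy origin) [5.36994e+02 3.50603e+02 2.69000e-01]
[[-0.1, 0.0], [-0.3, -0.4], [-0.3, -0.1], [-0.5, -0.8], [-0.2, 0.0], [-0.0, -0.2], [1.4, -1.4], [-1.4, -0.3], [-0.7, -1.3], [0.6, -0.2]]
foot [505.00342363 387.83642951  10.        ]
foot [425.33976976 271.84458619  10.        ]
foot [399.7651552  354.93684131  10.        ]
mug [700.35572692 386.79971127   0.        ] tub [ 447.94684282 -316.95297414   20.        ] bottle [ 671.46273407 -392.7648913     0.        ]
```

```bash
cat >> h.py <<'E'
def ori(tilt,yaw,flip=False):
    f=np.array([np.cos(yaw),np.sin(yaw),0]); z=np.sin(tilt)*f-np.cos(tilt)*np.array([0,0,1.])
    y=np.array([-np.sin(yaw),np.cos(yaw),0])*(-1 if flip else 1)
    return R.from_matrix(np.c_[np.cross(y,z),y,z]).as_euler("xyz")
def tcp(p,tilt,yaw,back=19):   # TCP so that the point 'back' mm behind it is at p
    f=np.array([np.cos(yaw),np.sin(yaw),0]); return np.array(p)+back*(np.sin(tilt)*f-np.cos(tilt)*np.array([0,0,1.]))
E
python3 - <<'E'
from h import *
c,r=pose(614.6,63.7,-.03)
for fl in(0,1):
  for p,t,y in(([390,90,330],1.0,-.03),(r.apply([14.5,99,170])+c,.7,-.03),(r.apply([14.5,139,170])+c,.7,-.03),(r.apply([-60,0,211])+c,.7,-.03),([479,334.6,120],.7,.269),([479,334.6,220],.7,.269)):
    q=solve_ik(tcp(p,t,y),ori(t,y,fl)); print(fl,None if q is None else np.round(q,2))
bot.movel([226,501,330])
bot.move_ptp([360,110,330],ori(1.0,-.03,1) if solve_ik([360,110,330],ori(1.0,-.03,1)) is not None else ori(1.0,-.03))
k,p,rr=cam("wrist"); st=bot.get_state()
print(k,p,-rr[:,2],st["tcp_pos"],st["orientation"],st["t"],st["qpos"])
im=imaging.capture("wrist"); cv2.imwrite("pics/w1.png",im); np.savez("w1.npz",im=im,K=k,p=p,r=rr)
crop("wrist",0,640,0,400,1.25,"w1v",im)
print(proj(r.apply([[14.5,99,192],[0,0,194],[0,0,114],[-50,0,406]])+c,(k,p,rr)).round())
E
```

```text
0 [ 0.15 -0.63 -1.24 -0.03 -0.15  0.1 ]
0 [ 0.2   0.29 -0.78 -0.19 -0.15  0.18]
0 [ 0.28  0.31 -0.74 -0.16 -0.2   0.24]
0 [-0.01  0.04 -0.96 -0.13 -0.01  0.02]
0 [ 0.58  0.31 -0.98 -0.39 -0.2   0.24]
0 [ 0.58  0.09 -0.86 -0.06 -0.2   0.24]
1 [ 0.15 -0.63 -1.24 -0.03 -0.15 -3.04]
1 [ 0.2   0.29 -0.78 -0.19 -0.15 -2.96]
1 [ 0.28  0.31 -0.74 -0.16 -0.2  -2.9 ]
1 [-0.01  0.04 -0.96 -0.13 -0.01 -3.12]
1 [ 0.58  0.31 -0.98 -0.39 -0.2  -2.9 ]
1 [ 0.58  0.09 -0.86 -0.06 -0.2  -2.9 ]
[[332.93979022   0.         320.70453837]
 [  0.         332.93979022 194.50283872]
 [  0.           0.           1.        ]] [276.32298182 113.30733793 466.6072536 ] [ 0.65949615 -0.01906565 -0.75146612] [360.09853716 110.10153861 330.15405373] [-3.14134465 -1.00007032 -0.03009898] 4.625 [ 0.35767098 -0.7288665  -1.21658252  0.11856507 -0.32358326 -2.9244284 ]
[[276. 130.]
 [352. 136.]
 [348. 179.]
 [376. -55.]]
```

View pics/w1v.png

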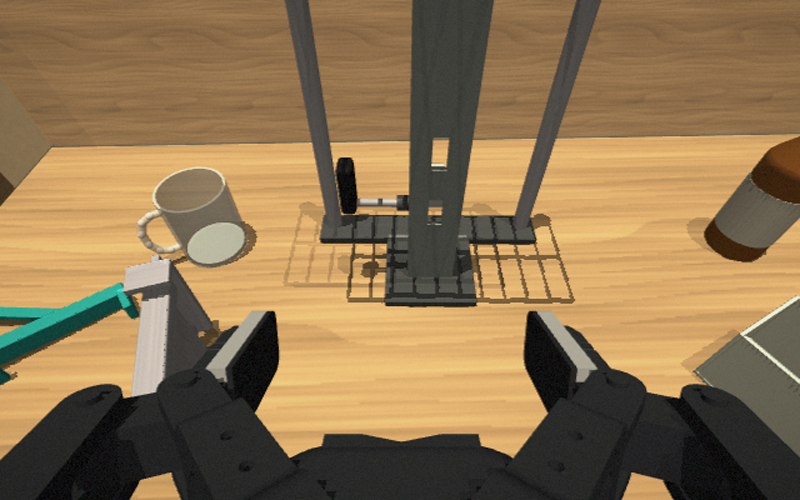

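The wrist view shows the upper slot's lower edge near (440,167) and the handle top near (346,158). Both are within 3 px of the prediction. I'll enlarge it once to refine.

Run:
```python
import cv2,numpy as np
im=cv2.imread("pics/w1.png")
a=cv2.resize(im[115:255,260:390],None,fx=4,fy=4,interpolation=cv2.INTER_CUBIC)
b=cv2.resize(im[200:320,95:162],None,fx=4,fy=4,interpolation=cv2.INTER_CUBIC)
o=np.zeros((560,520+268,3),np.uint8); o[:,:520]=a; o[:480,520:]=b
o=np.clip(o.astype(float)*1.4,0,255).astype(np.uint8); cv2.imwrite("pics/w1c.png",o)
```

```text
(no output)
```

View pics/w1c.png

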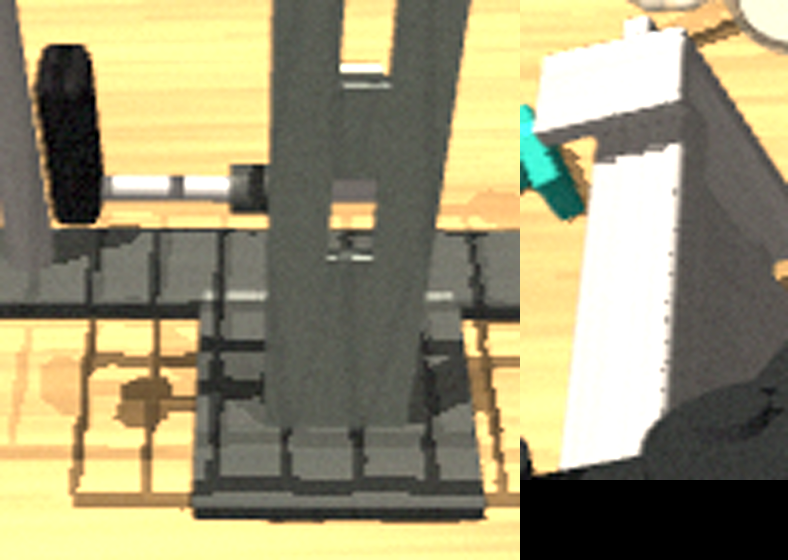

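In the enlarged crop the upper slot edge is centred at (365,87), the lower one at (350,260), and the plate's bottom runs from (265,425) to (422,425). The bracket's pad corners are at (535,133), (683,100), (545,58) and (684,30). I'll refit with these.

Run:
```python
from fit import *
d=np.load("w1.npz"); W=(d["K"],d["p"],d["r"])
w=lambda u,v:(260+u/4,115+v/4); b=lambda u,v:(95+(u-520)/4,200+v/4)
st2=[((0,0,194),W,w(365,87)),((0,0,114),W,w(350,260)),((0,30,12),W,w(265,425)),((0,-30,12),W,w(422,425)),((14.5,99,192),W,w(67,58))]
br2=[((-30,20,150),W,b(535,133)),((-30,-20,150),W,b(684,101)),((0,20,150),W,b(545,58)),((0,-20,150),W,b(684,30)),((-30,13,130),W,b(596,150)),((-30,-13,130),W,b(682,140))]
fit(st2,[614,64,-.03],"st W"); fit(stand+st2*2,[614,64,-.03],"st all")
fit(br2,[537,350,.27],"br W"); fit(br+br2*2,[537,350,.27],"br all")
```

```text
st W [ 6.13352e+02  6.35960e+01 -5.70000e-02]
[[0.5, -0.1], [0.4, -0.2], [0.3, -0.2], [-3.5, 0.6], [-0.3, 0.1]]
st all [ 6.13828e+02  6.34510e+01 -3.70000e-02]
[[-0.7, -0.3], [-0.7, 0.5], [1.0, 0.3], [-0.8, 0.8], [0.0, -0.1], [-0.5, -1.4], [-0.9, -0.2], [0.6, -0.4], [0.5, -0.5], [0.4, -0.2], [-3.5, 0.1], [-0.6, 0.8], [0.6, -0.4], [0.5, -0.5], [0.4, -0.2], [-3.5, 0.1], [-0.6, 0.8]]
br W [5.36770e+02 3.51318e+02 2.90000e-01]
[[-0.2, 0.2], [-0.3, -0.7], [-0.1, -0.6], [0.5, -1.7], [-0.7, 4.0], [0.9, 0.8]]
br all [5.36803e+02 3.51133e+02 2.81000e-01]
[[-0.2, 0.1], [-0.4, -0.4], [-0.4, 0.0], [-0.6, -0.8], [-0.4, 0.1], [0.4, -0.3], [1.1, -1.5], [-1.3, -0.2], [-0.6, -1.4], [0.7, -0.2], [-0.2, 0.1], [-0.4, -0.5], [0.1, -0.8], [0.7, -1.6], [-0.8, 3.9], [0.8, 0.9], [-0.2, 0.1], [-0.4, -0.5], [0.1, -0.8], [0.7, -1.6], [-0.8, 3.9], [0.8, 0.9]]
```

```bash
cat >> h.py <<'E'
SC,SR,SY=np.array([614,63.5,0.]),R.from_euler("z",-.035),-.035
def S(p): return SR.apply(p)+SC
def Si(p): return SR.inv().apply(np.array(p)-SC)
def info(l=""):
    s=bot.get_state(); f=SR.inv().apply(s["contact_force"])
    print(l,"t",round(s["t"],2),"tcp(stand)",Si(s["tcp_pos"]).round(1),"F",f.round(1),"open",round(s["opening"],3),"gf",round(s["gripper_force"],1)); return s
E
python3 - <<'E'
from h import *
t=.7; o=ori(t,SY,1); g=S([14.5,99,170])
bot.grip(.55,25)
bot.move_ptp(tcp(g,t,SY,-110),o); info("pre")
print(bot.movel(tcp(g,t,SY),o,120,threshold=20)); info("at")
bot.grip(0.,40); info("grip")
print(bot.movel(tcp(S([14.5,143,170]),t,SY),o,50,threshold=30)); info("pulled")
bot.grip(.55); info("rel")
cv2.imwrite("pics/w2.png",imaging.capture("wrist"))
bot.movel(tcp(S([14.5,139,170]),t,SY,-110),o,200)
i=imaging.capture("scene"); crop("scene",220,380,160,308,4,"s2",i); info("out")
E
```

```text
pre t 6.03 tcp(stand) [-57.3  98.8 253.5] F [-0.9 -0.4 -0.7] open 0.552 gf 0.0
False
at t 7.26 tcp(stand) [ 26.7  99.2 156.2] F [-0.6  0.5  0.1] open 0.551 gf 0.0
grip t 7.62 tcp(stand) [ 26.8  99.5 156.2] F [-4.8  1.5  5.1] open 0.208 gf 40.8
False
pulled t 8.66 tcp(stand) [ 26.9 139.5 156.1] F [ -5.7 -11.2   8.1] open 0.207 gf 41.5
rel t 9.05 tcp(stand) [ 26.7 143.2 155.3] F [-0.   0.5  0.2] open 0.549 gf 0.0
out t 9.94 tcp(stand) [-56.3 138.9 253.1] F [-0.6  0.3  0.4] open 0.556 gf 0.0
```

```bash
cat >> h.py <<'E'
BT=.62
def B(p,yaw=.278,c=(536.9,351.0,120.)): return R.from_euler("z",yaw).apply(p)+np.array(c)
def hold(x,y,z): return tcp(S([x-60,y,z]),BT,SY)   # TCP with held bracket's origin at stand (x,y,z)
E
python3 - <<'E'
from h import *
o=ori(BT,.278,1); g=B([-60,0,0])
print(solve_ik(hold(0,0,211),ori(BT,SY,1)))
bot.grip(.65)
bot.move_ptp(tcp(g,BT,.278,-100),o); info("pre")
print(bot.movel(tcp(g,BT,.278),o,100,threshold=20)); info("at")
bot.grip(0.,90); info("grip")
bot.movel(tcp(g,BT,.278)+[0,0,110],o,120); info("lift")
bot.movel(hold(-90,0,211),ori(BT,SY,1),150); info("pre-insert")
W=cam("wrist"); crop("wrist",0,640,0,400,1.25,"w3")
for P in([0,0,194],[0,0,234]): print(proj(S(P),W)*1.25)
print(proj(S([-90,20,241]),W)*1.25,proj(S([-90,-20,241]),W)*1.25)
E
```

```text
[-0.00569761  0.0502166  -0.88009114  0.02069162 -0.01702411 -3.11774176]
pre t 10.96 tcp(stand) [-198.3  248.6  202.3] F [ 1.2 -0.   0.3] open 0.649 gf 0.0
False
at t 12.3 tcp(stand) [-133.7  269.7  105. ] F [ 0.8  0.  -0.6] open 0.648 gf 0.0
grip t 12.68 tcp(stand) [-133.7  269.6  105.3] F [-2.  -1.9  4. ] open 0.288 gf 88.2
lift t 13.74 tcp(stand) [-134.5  269.   213.2] F [-0.2  0.8 -3.8] open 0.294 gf 88.3
pre-insert t 15.69 tcp(stand) [-138.9    0.4  195.6] F [ 0.6  0.2 -4.1] open 0.291 gf 88.3
[[403.5811915   32.54368292]]
[[404.14545724 -48.00374335]]
[[341.13547474 132.63807549]] [[468.27000475 132.74047696]]
```

View pics/w3.png

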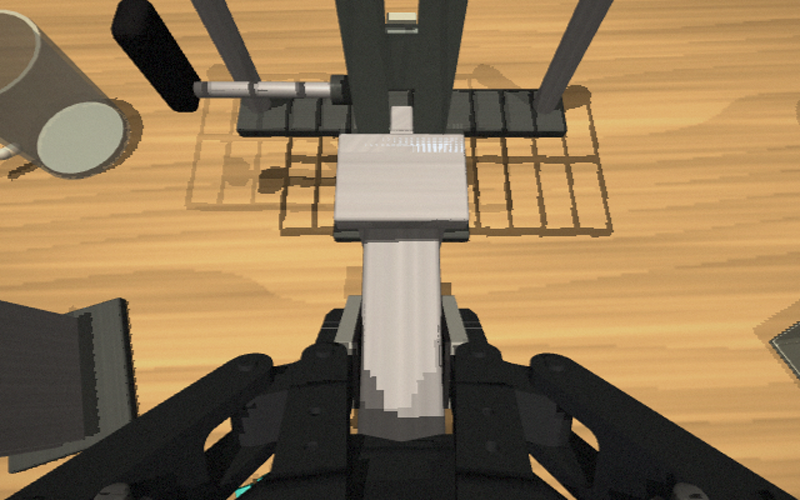

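The pad's back edge sits at (337 to 467, 134), the claw at (402,120) and the slot edge at (403,33). All match the prediction to about 1 mm, so I'll insert.

Run:
```python
from h import *
bot.movel(hold(-28,.5,211),max_speed=120); info("front")
print(bot.movel(hold(5,.5,211),max_speed=25,threshold=12)); s=info("in")
p=Si(s["tcp_pos"])-Si(hold(0,0,0)); print("bracket est",p)
if p[0]>-6:
    print(bot.movel(hold(p[0]-.5,.5,196.5),max_speed=30,threshold=15)); s=info("down"); print(Si(s["tcp_pos"])-Si(hold(0,0,0)))
```

```text
front t 16.41 tcp(stand) [-78.    0.6 194.6] F [-0.2 -0.4 -4.2] open 0.291 gf 88.4
True
in t 17.42 tcp(stand) [-51.5   0.5 193.4] F [ 0.8 -0.  -3.8] open 0.286 gf 88.5
bracket est [ -2.55985002   0.49368864 208.87386486]
False
down t 17.96 tcp(stand) [-51.8   0.5 181.1] F [-1.1  0.  -1. ] open 0.29 gf 89.0
[ -2.87371236   0.49836737 196.57923689]
```

Run:
```python
from h import *
o=ori(BT,SY,1)
bot.grip(.6); info("rel")
bot.movel(tcp(S([-63,.5,196]),BT,SY,-70),o,150); bot.grip(0.,40)
bot.movel(S([-14,.3,262]),o,150); info("above")
print(bot.movel(S([-14,.3,236.]),o,60,threshold=12)); info("near")
print(bot.movel(S([-14,.3,218.]),o,20,threshold=55)); info("pressed")
bot.movel(S([-14,.3,260]),o,100); 
bot.movel(S([-90,20,320]),o,150); info("back")
W=cam("wrist"); crop("wrist",0,640,0,400,1.25,"w4")
for z in(190,193,199): print(z,(proj(S([[-30,20,z+30],[-30,-20,z+30],[0,20,z+30],[0,-20,z+30]]),W)*1.25).round().tolist())
```

```text
rel t 18.33 tcp(stand) [-51.7   0.5 181.3] F [ 0.4  0.4 -0.2] open 0.599 gf 0.0
above t 20.36 tcp(stand) [-15.    0.3 261.1] F [ 0.1 -0.3 -0. ] open -0.002 gf 0.0
False
near t 20.94 tcp(stand) [-14.1   0.3 236. ] F [ 0.  -0.9  0.7] open -0.001 gf 0.0
False
pressed t 21.99 tcp(stand) [-10.7   0.6 223.8] F [-15.1   0.3  27. ] open -0.003 gf 13.2
back t 23.37 tcp(stand) [-89.9  19.9 319.4] F [ 1.   0.4 -0.4] open -0.002 gf 0.0
190 [[402.0, 248.0], [463.0, 248.0], [402.0, 206.0], [461.0, 206.0]]
193 [[402.0, 247.0], [464.0, 247.0], [402.0, 204.0], [462.0, 204.0]]
199 [[402.0, 243.0], [465.0, 243.0], [402.0, 200.0], [463.0, 200.0]]
```

View pics/w4.png

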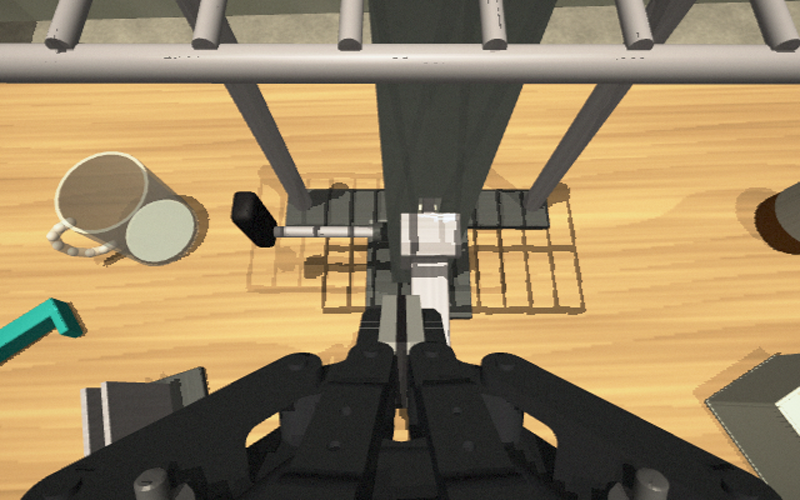

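The pad's edges are at rows 212 and 256, so it is low, as it would be when seated. The lock is still out. I'll press again to confirm a hard stop.

Run:
```python
from h import *
o=ori(BT,SY,1)
bot.movel(S([-17,.3,262]),o,200)
bot.movel(S([-17,.3,232]),o,80)
for z in(224,220,216,211):
    r=bot.movel(S([-17,.3,z]),o,25,threshold=60); bot.dwell(.15); info(f"{z} {r}")
bot.movel(S([-17,.3,262]),o,150)
bot.movel(S([-60,.3,320]),o,150); info()
im=imaging.capture("scene"); cv2.imwrite("pics/s4.png",im)
```

```text
224 False t 25.18 tcp(stand) [-17.1   0.3 223.9] F [ 0.2 -0.4 -0.4] open -0.001 gf 0.0
220 False t 25.64 tcp(stand) [-14.8   0.5 223.8] F [-9.9 -0.8 16.2] open 0.002 gf 8.1
216 False t 26.1 tcp(stand) [-12.6   0.6 223.9] F [-20.6  -0.6  34.9] open 0.0 gf 17.1
211 True t 26.48 tcp(stand) [-11.3   0.6 224.4] F [-2.4 -1.1  6.7] open 0.002 gf 3.5
 t 27.52 tcp(stand) [-6.030e+01  3.000e-01  3.189e+02] F [ 1.1  0.7 -0.6] open 0.001 gf 0.0
```

Run:
```python
from h import *
t=.7; o=ori(t,SY,1); P=lambda y,b=19: tcp(S([14.5,y,170]),t,SY,b)
bot.movel(S([-110,70,280]),ori(BT,SY,1),150)
bot.grip(.55)
bot.move_ptp(P(139.5,-110),o)
print(bot.movel(P(139.5),o,120,threshold=20)); info("at")
bot.grip(0.,40); info("grip")
print(bot.movel(P(95),o,50,threshold=35)); bot.dwell(.2); info("pushed")
bot.grip(.55); info("rel")
bot.movel(P(99,-110),o,150)
bot.move_ptp([330,110,330],ori(1.0,-.03,1)); info("out")
W=cam("wrist"); crop("wrist",225,405,95,230,4.4,"w5")
f=lambda p:((proj(S(p),W)-[225,95])*4.4).round().tolist()
print(f([[14.5,99,192],[-30,20,220],[-30,-20,220],[0,20,220],[0,-20,220],[-172,0,226]]))
```

```text
False
at t 30.54 tcp(stand) [ 26.8 139.6 156.1] F [ 0.6 -0.5 -0.6] open 0.549 gf 0.0
grip t 30.91 tcp(stand) [ 26.8 139.5 156.2] F [-4.3 -0.6  6.1] open 0.206 gf 41.0
False
pushed t 32.15 tcp(stand) [ 26.6  99.5 156.4] F [-5.4 13.8  4.6] open 0.207 gf 41.9
rel t 32.54 tcp(stand) [ 26.7  94.6 155.3] F [-0.8  0.5 -0.4] open 0.551 gf 0.0
out t 34.54 tcp(stand) [-284.6   36.9  331. ] F [-0.1 -1.1 -0.1] open 0.552 gf 0.0
[[231.0, 100.0], [490.0, 113.0], [633.0, 113.0], [487.0, 51.0], [624.0, 51.0], [602.0, 494.0]]
```

View pics/w5.png

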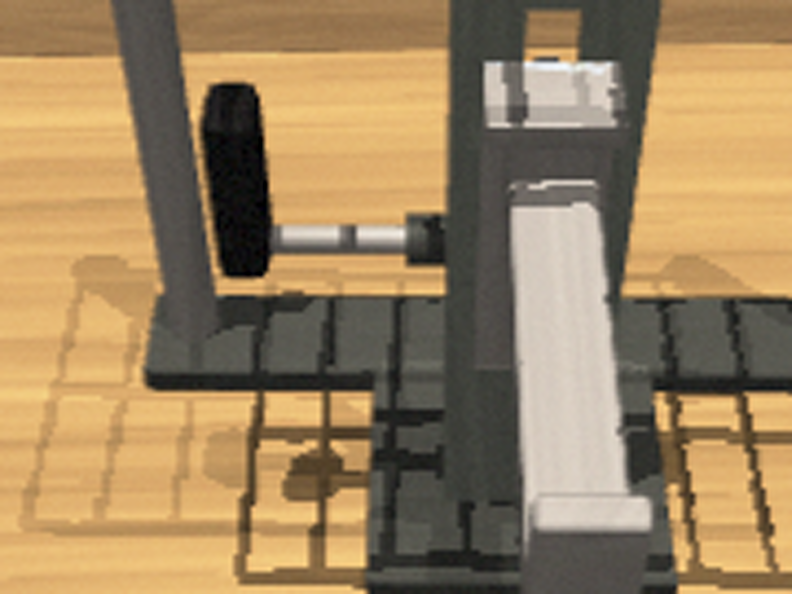

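Run:
```python
from h import *
from scipy.optimize import least_squares
W=cam("wrist"); f=lambda p:(proj(S(p),W)-[225,95])*4.4
print(f([[0,8,234],[0,-8,234],[14.5-13,99+9,192],[14.5-13,99-9,192],[14.5+13,99+9,192],[14.5+13,99-9,192],[0,30,12]]).round().tolist())
P=np.array([[-30,20,30],[-30,-20,30],[0,20,30],[0,-20,30],[-8,20,-95],[-172,13,0],[-172,-13,0]],float)
uv=np.array([[487,128],[628,128],[484,62],[618,62],[475,370],[537,529],[652,529]])
for lug in(26,36):
    P[5:,2]=lug
    g=lambda q:(f(R.from_euler("y",q[3]).apply(P)+[q[0],q[1],190+q[2]])-uv).ravel()
    r=least_squares(g,[0,0,0,0],x_scale=[1,1,1,.01],loss="soft_l1"); print(lug,r.x.round(3),r.fun.reshape(-1,2).round().tolist())
```

```text
[[530.0, 8.0], [586.0, 8.0], [198.0, 125.0], [256.0, 125.0], [206.0, 75.0], [262.0, 75.0], [444.0, 497.0]]
26 [ 5.558e+00 -1.470e-01 -7.953e+00 -7.000e-03] [[1.0, -3.0], [0.0, -3.0], [2.0, 1.0], [1.0, 1.0], [-0.0, 0.0], [-2.0, -0.0], [-2.0, 0.0]]
36 [-1.709  0.795 -2.203 -0.036] [[-1.0, -0.0], [1.0, 0.0], [-0.0, 0.0], [2.0, 1.0], [-2.0, -1.0], [-2.0, -0.0], [4.0, 0.0]]
```

The fit puts the bracket at the seat: x -1.7, y +0.8 and z -2.2 mm, tilted 0.04 rad, all within limits. The lock handle travelled its full 40 mm back to the home stop. I'll hand in.

```bash
python3 -c "
from bench import bot
print(bot.sign_off())"
```

```text
the job is handed in; nothing more can be done
None
```

I seated the bracket in both slots, pushed the lock fully home, moved the robot clear and handed in at about 35 s; my last position estimate was within limits, but the hand-in returned no verdict.

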